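# Shelve the parcels in order of height

### The job

Put the four small parcels standing on the bench (brown, white, green and orange) up on the low yellow shelf, one in the middle of each white outlined bay, in order of height: the tallest next to the blue sign, stepping down to the shortest at the other end. Leave each standing upright and square to its bay, with its broad sides facing the front and back of the shelf, and let go of it. Do not tip any parcel over on the way, nor knock over the sanitiser bottle.

Things in the scene. Friction and masses are not known exactly. Their poses are not given: they have to be found in the camera images.
- parcel_kraft: small parcel, plain brown kraft carton with a pale tan tape strip: the tallest. Closed rigid box standing on the bench, 52 mm deep (its x, the side to grip) x 68 mm wide (its y) x 140 mm tall, small white label on top; 0.1 to 0.4 kg. Origin: centre of its underside; z up. It starts upright, turned up to about 0.5 rad either way from facing the robot.
- parcel_white: small parcel, white carton with a blue tape strip: second tallest. Closed rigid box standing on the bench, 52 mm deep (its x, the side to grip) x 68 mm wide (its y) x 112 mm tall, small white label on top; 0.1 to 0.4 kg. Origin: centre of its underside; z up. It starts upright, turned up to about 0.5 rad either way from facing the robot.
- parcel_green: small parcel, green carton with a pale tape strip: third tallest. Closed rigid box standing on the bench, 52 mm deep (its x, the side to grip) x 68 mm wide (its y) x 86 mm tall, small white label on top; 0.1 to 0.4 kg. Origin: centre of its underside; z up. It starts upright, turned up to about 0.5 rad either way from facing the robot.
- parcel_orange: small parcel, orange carton with a cream tape strip: the shortest. Closed rigid box standing on the bench, 52 mm deep (its x, the side to grip) x 68 mm wide (its y) x 60 mm tall, small white label on top; 0.1 to 0.4 kg. Origin: centre of its underside; z up. It starts upright, turned up to about 0.5 rad either way from facing the robot.
- bay_1: bay 1: a white square outline, 82 mm across, flat on top of the low yellow shelf. Bays 1 to 4 run from its left (+y) end to its right, 92 mm apart. Origin: its centre on the shelf top, 60 mm above the bench; x points to the back of the shelf, y along the row towards bay 1. Fixed. The shelf is solid, 540 mm long, 150 mm deep, open above.
- bay_2: bay 2: a white square outline, 82 mm across, flat on top of the low yellow shelf. Bays 1 to 4 run from its left (+y) end to its right, 92 mm apart. Origin: its centre on the shelf top, 60 mm above the bench; x points to the back of the shelf, y along the row towards bay 1. Fixed.
- bay_3: bay 3: a white square outline, 82 mm across, flat on top of the low yellow shelf. Bays 1 to 4 run from its left (+y) end to its right, 92 mm apart. Origin: its centre on the shelf top, 60 mm above the bench; x points to the back of the shelf, y along the row towards bay 1. Fixed.
- bay_4: bay 4: a white square outline, 82 mm across, flat on top of the low yellow shelf. Bays 1 to 4 run from its left (+y) end to its right, 92 mm apart. Origin: its centre on the shelf top, 60 mm above the bench; x points to the back of the shelf, y along the row towards bay 1. Fixed.
- sign: blue tent-shaped sign, 56 mm wide, 70 mm high, fixed on the shelf top at one end of the row, 90 mm beyond the centre of the end bay: beside bay 1 or beside bay 4, differing from start to start (a loose roll of red stickers, 58 mm across, 36 mm high, lies at the other end). Origin: centre of its foot, on the shelf top.
- bottle: pump bottle of hand sanitiser, pale with a teal band and white pump, 42 mm in diameter and 135 mm high, loose, standing on the bench among the parcels. Origin: centre of its underside. A tape roll (48 mm across, 24 mm high) and a yellow box knife (135 mm long, 17 mm high) lie loose between the parcels too.

How it is judged:
At the end, for the whole second after the job is handed in: One parcel stands in each bay on the shelf top (within 6 mm, upright within 0.1 rad), heights stepping down from the tallest beside the blue sign; each within 14 mm of its bay's centre and 0.2 rad of square, broad sides to front and back, at rest, released; the bottle stands (((horizontal distance between sign and bay_1 below 0.13 m and horizontal distance between parcel_kraft and bay_1 below 0.014 m and angle between the x axis of parcel_kraft and the x axis of bay_1, either way round below 0.2 rad and z of parcel_kraft in the frame of bay_1 between -0.006 and 0.006 m and horizontal distance between parcel_white and bay_2 below 0.014 m and angle between the x axis of parcel_white and the x axis of bay_2, either way round below 0.2 rad and z of parcel_white in the frame of bay_2 between -0.006 and 0.006 m and horizontal distance between parcel_green and bay_3 below 0.014 m and angle between the x axis of parcel_green and the x axis of bay_3, either way round below 0.2 rad and z of parcel_green in the frame of bay_3 between -0.006 and 0.006 m and horizontal distance between parcel_orange and bay_4 below 0.014 m and angle between the x axis of parcel_orange and the x axis of bay_4, either way round below 0.2 rad and z of parcel_orange in the frame of bay_4 between -0.006 and 0.006 m) or (horizontal distance between sign and bay_4 below 0.13 m and horizontal distance between parcel_kraft and bay_4 below 0.014 m and angle between the x axis of parcel_kraft and the x axis of bay_4, either way round below 0.2 rad and z of parcel_kraft in the frame of bay_4 between -0.006 and 0.006 m and horizontal distance between parcel_white and bay_3 below 0.014 m and angle between the x axis of parcel_white and the x axis of bay_3, either way round below 0.2 rad and z of parcel_white in the frame of bay_3 between -0.006 and 0.006 m and horizontal distance between parcel_green and bay_2 below 0.014 m and angle between the x axis of parcel_green and the x axis of bay_2, either way round below 0.2 rad and z of parcel_green in the frame of bay_2 between -0.006 and 0.006 m and horizontal distance between parcel_orange and bay_1 below 0.014 m and angle between the x axis of parcel_orange and the x axis of bay_1, either way round below 0.2 rad and z of parcel_orange in the frame of bay_1 between -0.006 and 0.006 m)) and angle between each of parcel_kraft, parcel_white, parcel_green, parcel_orange's own z axis and vertical below 0.1 rad and linear speed of each of parcel_kraft, parcel_white, parcel_green, parcel_orange below 0.02 m/s and angular speed of each of parcel_kraft, parcel_white, parcel_green, parcel_orange below 0.2 rad/s and angle between bottle's own z axis and vertical below 0.2 rad); the robot touches nothing.
It fails at once if the kraft parcel is tipped over (angle between parcel_kraft's own z axis and vertical above 0.9 rad).
It fails at once if the white parcel is tipped over (angle between parcel_white's own z axis and vertical above 0.9 rad).
It fails at once if the green parcel is tipped over (angle between parcel_green's own z axis and vertical above 0.9 rad).
It fails at once if the orange parcel is tipped over (angle between parcel_orange's own z axis and vertical above 0.9 rad).
It fails at once if the sanitiser bottle is knocked over (angle between bottle's own z axis and vertical above 0.7 rad).
It also fails if it takes over 118 s, if anything falls off the work surface, if the arm or the gripper's body presses on something with over 40 N, if the wrist force passes 120 N, or if a joint passes its speed limit or range.

### The arm

A 6-joint arm with a two-finger parallel gripper is mounted at the origin on the work surface. World frame = base frame: x ahead of the robot, y to its left, z up, the work surface at z = 0. Lengths are in m, angles in rad, forces in N, time in s.
With the tool pointing down it reaches from about 0.3 to 0.775 m from the base axis. Payload 14.6 kg.
Tool frame: the origin (TCP) lies on the centre line of the jaws, within the pads' length; the fingertips stand 17 mm ahead of it and the grasp point (between the pads) lies 2 mm behind it; z points along the fingers, x is the direction in which the jaws open and shut, and the axes are right-handed (so a half turn about z gives the same grasp; the last joint's range is limited). The gripper opens to 94 mm and grips with 3 to 60 N. Pads are 16 mm wide; open, the fingers measure 119 mm over their backs; the gripper's body (75 mm by 177 mm) begins 78 mm behind the grasp point.
Start: joints at [-1.336, 0.3, 1.521, -0, 1.321, -0.067], TCP at [0.163, -0.525, 0.222] pointing down, gripper open.
Joint ranges: [-3.03, 3.03], [-0.79, 2.21], [0.23, 2.52], [-1.04, 4.18], [0, 3.07], [-2.55, 2.55]. Speed limits (rad/s): [2.22, 2.22, 2.57, 3.14, 3.14, 3.14].

### API

Orientations are given as [roll, pitch, yaw] about the fixed x, y, z axes, in that order (R = Rz(yaw) Ry(pitch) Rx(roll)).
In Python, from station import ctrl gives the robot as it stands. The module is installed in compiled form; this text tells all that it offers.
- The arm moves only by the tool drive_tool, never from a script. Its argument "increments" is a list of rows, each a list of 3 entries, a list of its own where there are three numbers: the turn, a rotation vector about the tool's x, y, z in degrees, then the shift along the tool's x, y, z in mm, then the opening, from 0 (shut) to 1 (fully open). In form: [[[ax, ay, az], [dx, dy, dz], hand], ...]. A call has 1 to 20 rows; each row shifts and turns the commanded pose from where the row before left it, along the tool's axes as they then stand; what a row does not reach is not made up. A row lasts 1/8 s, in which the tool goes at most 62.5 mm and 10.7 degrees, less where a joint would pass 70% of its speed; a pose out of reach is approached as far as the arm can. A call with a gripper value outside its range is refused whole. The fingers move at their own pace and stop on an object; "squeeze" is the grip in N (left out, the last holds). Time passes only in rows, so rows that do not move let the fingers close. It gives the time, the measured TCP pose, the force and the opening at its end, in the units of the state.
- ctrl.get_obs(): the state, without advancing time (a new reading comes with each control period).
- ctrl.camera(name): name is "side" or "top" or "wrist"; returns the picture (480x640x3 uint8, red, green, blue); there is no depth.
- ctrl.calibration(name): a dict with "fx", "fy", "cx", "cy" (pixels), "rvec" (rotation vector, rad) and "tvec" (3), from world to camera coordinates, as OpenCV has them. Camera axes: x right, y down, z forward; pixel columns grow to the right and rows downward; lengths in m; the calibration is good to about 2 mm. A picture is of the moment at which its call begins: read the wrist's pose just before it. calibration takes no time and is no camera call; for the wrist camera it gives the pose at the moment of the call.
- ctrl.hand_in(): hands the job in, once; it reports no verdict.
The state is a dict: "time_s": time; "qpos": joint angles; "joint_vel": joint speeds; "tau": joint torques, N m; "ee_pos": TCP position; "eef_rot": TCP orientation; "force": force on the tool from outside, world axes, zero at the start; "moment": the same for the moment, N m; "grip_width": finger opening in m.
Only numpy, scipy, OpenCV 4.12 (cv2) and the standard library are available. Lean on these libraries where they do the work, as an engineer would, in place of code of your own. Each camera call takes 0.05 s, during which the arm holds its last target.

## Working session

There is one attempt and no reset: what is moved stays moved. The work goes in short steps, Python scripts to look and compute and a tool call to move; the robot and the scene stay as the last step left them, time stands still between calls to the robot, and variables do not carry over. Pictures are saved under pics/ and viewed, and the job is handed in when it is done.

Besides the shell and the picture viewer there is one more tool, called after "Request:" as name([rows], argument=value, ...), one row to a line, values as JSON. drive_tool: Moves the arm, as the interface text tells. Its arguments: {"type":"object","properties":{"increments":{"type":"array"},"squeeze":{"type":"number"}},"required":["increments"]}

```bash
ls; mkdir -p pics
python3 - <<'E'
from station import ctrl
import cv2
o=ctrl.get_obs(); print(o)
for n in ("side","top","wrist"):
    print(n,ctrl.calibration(n))
    cv2.imwrite(f"pics/{n}0.png",ctrl.camera(n)[:,:,::-1])
E
```

```text
pics
{'time_s': 0.0, 'qpos': array([-1.33560827e+00,  3.00493323e-01,  1.52159586e+00, -5.38838495e-07,
        1.32070248e+00, -6.66238666e-02]), 'joint_vel': array([-4.93725999e-04, -8.08511696e-04,  1.08002161e-04, -3.86330888e-05,
       -2.55452069e-04,  6.90183928e-04]), 'tau': array([ 1.72353277e-03, -5.31801581e+01, -3.52735054e+01,  7.08469329e-02,
        2.43713718e-02, -1.08839333e-04]), 'ee_pos': array([ 0.16341403, -0.52490077,  0.22186788]), 'eef_rot': array([-3.14151335e+00,  1.19638496e-03, -1.26898422e+00]), 'force': array([-0.64456297, -0.22250371,  1.3719816 ]), 'moment': array([-0.05885503, -0.01004417,  0.04089419]), 'grip_width': 0.0939728724937568}
side {'fx': 513.3930870735386, 'fy': 513.3930870735386, 'cx': 321.6284996957677, 'cy': 240.6696057224407, 'rvec': array([ 2.43108338, -0.14573316,  0.0445435 ]), 'tvec': array([-0.53843124,  0.09330819,  1.07220887])}
top {'fx': 607.6471128509837, 'fy': 607.6471128509837, 'cx': 321.1413892162005, 'cy': 241.83328812412546, 'rvec': array([ 2.20907711, -2.19117645,  0.07445958]), 'tvec': array([-0.01324088,  0.51981983,  1.23764595])}
wrist {'fx': 427.15885468292606, 'fy': 427.15885468292606, 'cx': 321.5318239078576, 'cy': 241.63554229490046, 'rvec': array([-2.34879941,  1.73016908,  0.2356342 ]), 'tvec': array([-0.54870915, -0.0269781 ,  0.39266515])}
```

View pics/side0.png

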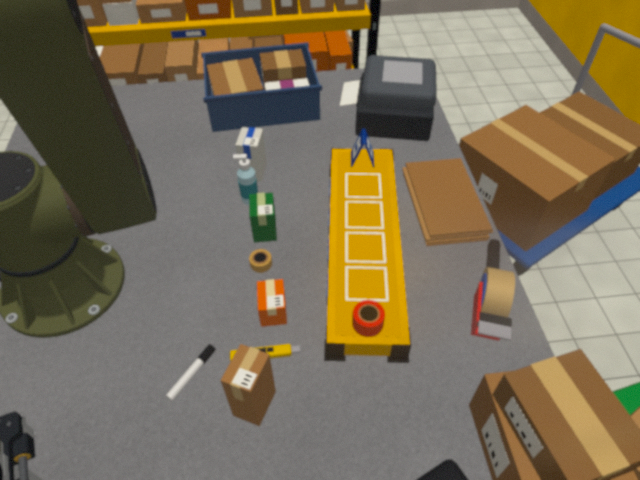

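View pics/top0.png

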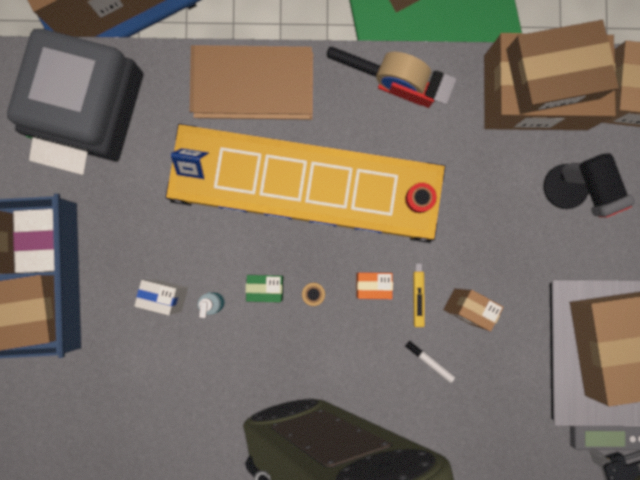

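View pics/wrist0.png

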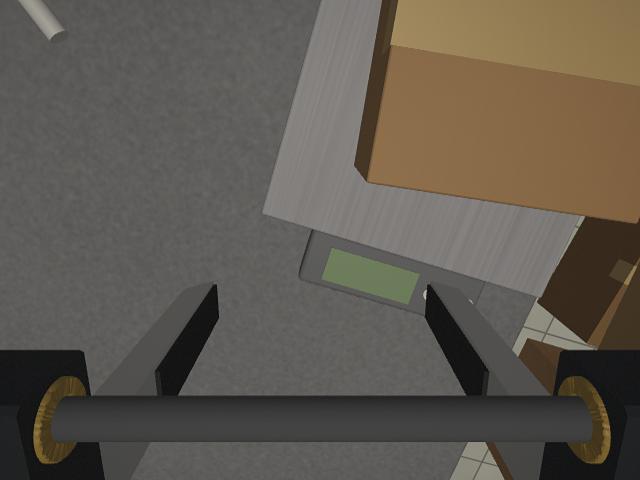

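Run:
```python
import cv2
im=cv2.imread("pics/top0.png")
cv2.imwrite("pics/c1.png",cv2.resize(im[260:330,125:325],None,fx=4,fy=4,interpolation=cv2.INTER_CUBIC))
cv2.imwrite("pics/c2.png",cv2.resize(im[260:340,340:515],None,fx=4,fy=4,interpolation=cv2.INTER_CUBIC))
cv2.imwrite("pics/c3.png",cv2.resize(im[120:245,160:450],None,fx=2.7,fy=2.7,interpolation=cv2.INTER_CUBIC))
```

```text
(no output)
```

View pics/c1.png

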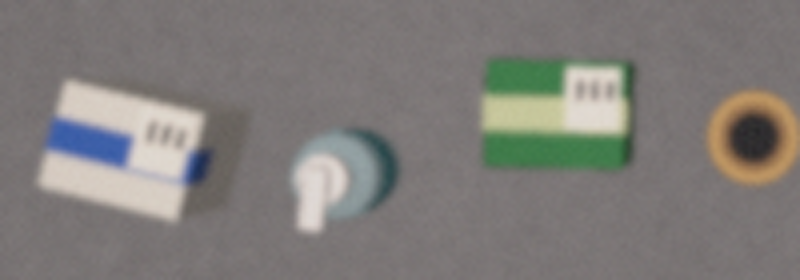

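View pics/c2.png

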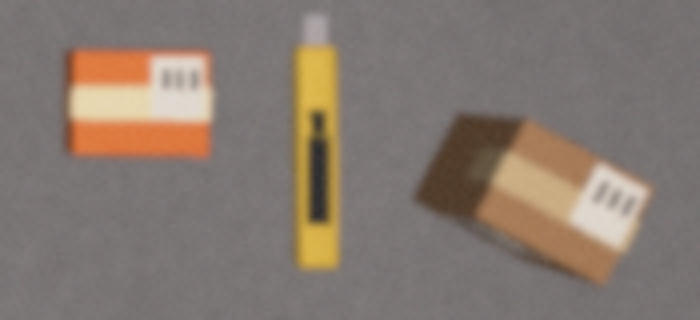

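View pics/c3.png

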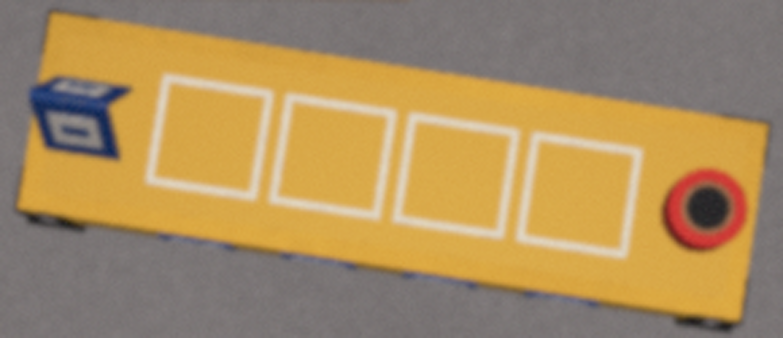

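```bash
cat > h.py <<'E'
from station import ctrl
import numpy as np, cv2
from scipy.spatial.transform import Rotation as R
from scipy.optimize import least_squares
def ray(cal,uv,z):
    Rm,_=cv2.Rodrigues(np.array(cal['rvec'])); t=np.array(cal['tvec'])
    c=-Rm.T@t; d=Rm.T@np.array([(uv[0]-cal['cx'])/cal['fx'],(uv[1]-cal['cy'])/cal['fy'],1])
    return (c+d*(z-c[2])/d[2])[:2]
def proj(cal,P):
    P=np.atleast_2d(P); K=np.array([[cal['fx'],0,cal['cx']],[0,cal['fy'],cal['cy']],[0,0,1.]])
    return cv2.projectPoints(P.astype(float),np.array(cal['rvec']),np.array(cal['tvec']),K,None)[0][:,0]
def fitrect(cal,uv,z,dx=.052,dy=.068,yaw0=0):
    "corners TL,TR,BR,BL in top view (x up,y left)"
    P=np.array([ray(cal,p,z) for p in uv])
    L=np.array([[1,1],[1,-1],[-1,-1],[-1,1]])/2*[dx,dy]
    def f(p):
        c,s=np.cos(p[2]),np.sin(p[2]); return (L@np.array([[c,s],[-s,c]])+p[:2]-P).ravel()
    r=least_squares(f,[*P.mean(0),yaw0]); return r.x, np.sqrt((r.fun**2).mean())
def delta(x,y,z,yaw,cur=None):
    "from measured pose to TCP x,y,z, tool down with jaw dir yaw: turn deg (tool), shift mm (current tool axes)"
    o=ctrl.get_obs(); p=np.array(o['ee_pos']);r=R.from_euler('xyz',o['eef_rot'])
    best=min((R.from_euler('xyz',[np.pi,0,yaw+k*np.pi]) for k in(-1,0,1)),key=lambda g:(r.inv()*g).magnitude())
    rv=(r.inv()*best).as_rotvec(degrees=True); dp=np.array([x,y,z])-p
    print('turn',rv.round(2),'shift now-axes',(r.inv().apply(dp)*1e3).round(1),'shift final-axes',(best.inv().apply(dp)*1e3).round(1))
E
python3 - <<'E'
from h import *
cal=ctrl.calibration('top')
def fr(pts,off,s): return [((u+.5)/s-.5+off[0],(v+.5)/s-.5+off[1]) for u,v in pts]
it={'white':([(66,78),(205,112),(180,222),(37,187)],(125,260),4,.112),
'green':([(488,58),(628,62),(626,167),(484,165)],(125,260),4,.086),
'orange':([(71,50),(211,52),(210,157),(70,155)],(340,260),4,.060),
'kraft':([(527,118),(652,187),(604,284),(477,217)],(340,260),4,.140)}
for k,(p,o,s,z) in it.items(): print(k,*fitrect(cal,fr(p,o,s),z))
bays=[[(164,74),(272,91),(257,200),(146,184)],[(287,94),(396,110),(381,219),(269,202)],[(410,113),(520,130),(503,239),(393,222)],[(532,133),(641,149),(626,258),(515,241)]]
for i,b in enumerate(bays): print('bay',i+1,*fitrect(cal,fr(b,(160,120),2.7),.06,.082,.082))
print('bottle top',ray(cal,fr([(322,180)],(125,260),4)[0],.13), 'body', ray(cal,fr([(345,175)],(125,260),4)[0],.09))
print('knife',[ray(cal,fr([q],(340,260),4)[0],.01) for q in [(316,14),(318,270)]])
print('roll',ray(cal,fr([(708,208)],(160,120),2.7)[0],.096))
o=ctrl.get_obs();print(o['time_s'])
E
```

```text
white [ 0.40780638  0.30404343 -0.22743475] 0.000453947107797191
green [ 0.42601908  0.10207308 -0.01436831] 0.00039634449310705955
orange [ 0.43178472 -0.11522205 -0.00665585] 0.0004883799012661333
kraft [ 0.38942067 -0.30359257 -0.48128687] 0.0009277599048944441
bay 1 [ 0.65846748  0.15970919 -0.13687853] 0.0004265375241410247
bay 2 [ 0.64523852  0.06842231 -0.13901276] 0.00042213200376429126
bay 3 [ 0.63144197 -0.02275283 -0.14559505] 0.00011824772643148321
bay 4 [ 0.61799698 -0.11306554 -0.14132763] 0.0002944131623127525
bottle top [0.39515952 0.20671618] body [0.39563567 0.20278344]
knife [array([ 0.47776655, -0.21098818]), array([ 0.34624563, -0.21188967])]
roll [ 0.60464032 -0.20252775]
0.15
```

Run:
```python
from h import *
delta(.3894,-.3036,.24,-.481)
```

```text
turn [-2.000e-02  5.000e-02 -4.515e+01] shift now-axes [-144.2 -281.5  -17.8] shift final-axes [  97.9 -300.8  -18. ]
```

Run:
```python
from h import *
ct=ctrl.calibration('top');cw=ctrl.calibration('wrist')
print('tcp',proj(ct,ctrl.get_obs()['ee_pos']))
for z in (0,.05,.1,.15,.2,.25):
    print(z,'top c',ray(ct,(572,305),z),ray(ct,(593,405),z),'wrist',ray(cw,(367,182),z),ray(cw,(390,45),z))
im=cv2.imread("pics/top0.png")
cv2.imwrite("pics/c4.png",cv2.resize(im[260:480,440:640],None,fx=3,fy=2.7))
```

```text
tcp [[625.00032045 447.39153666]]
0 top c [ 0.39333713 -0.53289332] [ 0.18789423 -0.57346964] wrist [ 0.20138861 -0.55494467] [ 0.31447661 -0.53647746]
0.05 top c [ 0.39564344 -0.5115323 ] [ 0.19832616 -0.55050375] wrist [ 0.20606438 -0.5480103 ] [ 0.30446187 -0.53194205]
0.1 top c [ 0.39794974 -0.49017128] [ 0.20875809 -0.52753787] wrist [ 0.21074016 -0.54107593] [ 0.29444712 -0.52740663]
0.15 top c [ 0.40025605 -0.46881026] [ 0.21919002 -0.50457198] wrist [ 0.21541593 -0.53414156] [ 0.28443237 -0.52287122]
0.2 top c [ 0.40256235 -0.44744924] [ 0.22962195 -0.4816061 ] wrist [ 0.22009171 -0.5272072 ] [ 0.27441762 -0.51833581]
0.25 top c [ 0.40486866 -0.42608822] [ 0.24005388 -0.45864021] wrist [ 0.22476748 -0.52027283] [ 0.26440287 -0.51380039]
```

View pics/c4.png

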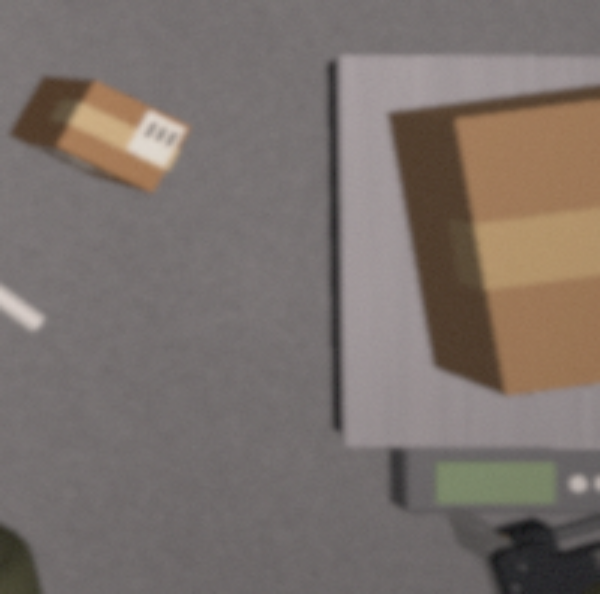

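Request:
drive_tool([
  [[0,0,0],[0,0,-30],1],
  [[0,0,0],[0,0,-30],1],
  [[0,0,-9.03],[0,0,0],1],
  [[0,0,-9.03],[0,0,0],1],
  [[0,0,-9.03],[0,0,0],1],
  [[0,0,-9.03],[0,0,0],1],
  [[0,0,-9.03],[0,0,0],1],
  [[0,0,0],[12.2,-37.6,0],1],
  [[0,0,0],[12.2,-37.6,0],1],
  [[0,0,0],[12.2,-37.6,0],1],
  [[0,0,0],[12.2,-37.6,0],1],
  [[0,0,0],[12.2,-37.6,0],1],
  [[0,0,0],[12.2,-37.6,0],1],
  [[0,0,0],[12.2,-37.6,0],1],
  [[0,0,0],[12.2,-37.6,0],1],
  [[0,0,0],[0,0,40],1],
  [[0,0,0],[0,0,38],1],
  [[0,0,0],[0,0,0],1],
], squeeze=20)

```text
time_s: 2.4
ee_pos: [0.3884, -0.3028, 0.2025]
eef_rot: [-3.14, 0.005, -0.481]
force: [-0.6, -0.2, 0.0]
grip_width: 0.0942
```

Run:
```python
from h import *
delta(.3894,-.3036,.10,-.481)
c=ctrl.calibration('wrist')
cv2.imwrite("pics/w1.png",ctrl.camera('wrist')[:,:,::-1])
d=np.array([.3894,-.3036]);a=-.481
u=np.array([np.cos(a),np.sin(a)]);v=np.array([-u[1],u[0]])
for s,t in((1,1),(1,-1),(-1,-1),(-1,1)):print(proj(c,[*(d+s*u*.026+t*v*.034),.14]))
```

```text
turn [-0.07  0.26  0.01] shift now-axes [  1.7   0.3 102.5] shift final-axes [  1.2   0.2 102.5]
[[373.25245583 209.60943   ]]
[[369.5978869  325.47504382]]
[[279.64539865 325.31415533]]
[[276.26508971 209.58510941]]
```

View pics/w1.png

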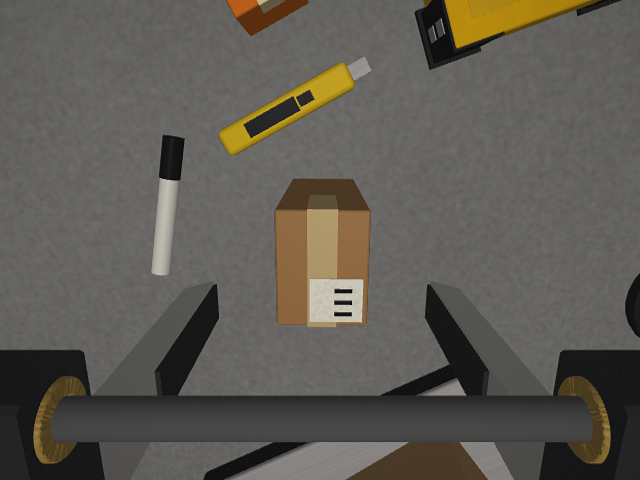

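Request:
drive_tool([
  [[0,0,0],[0,0,20.5],1],
  [[0,0,0],[0,0,20.5],1],
  [[0,0,0],[0,0,20.5],1],
  [[0,0,0],[0,0,20.5],1],
  [[0,0,0],[0,0,20.5],1],
  [[0,0,0],[0,0,0],1],
  [[0,0,0],[0,0,0],0],
  [[0,0,0],[0,0,0],0],
  [[0,0,0],[0,0,0],0],
  [[0,0,0],[0,0,0],0],
  [[0,0,0],[0,0,0],0],
  [[0,0,0],[0,0,0],0],
], squeeze=20)

```text
time_s: 3.95
ee_pos: [0.3891, -0.3036, 0.1021]
eef_rot: [-3.142, 0.0, -0.481]
force: [-1.7, 1.4, 4.0]
grip_width: 0.0521
```

Run:
```python
from h import *
o=ctrl.get_obs();print(o['time_s'],o['qpos'],o['grip_width'],o['force'])
delta(.6585,.1597,.30,-.144)
```

```text
3.95 [-7.36717881e-01  3.16408984e-01  1.80400370e+00  1.73004876e-05
  1.02129951e+00 -2.55785826e-01] 0.052136278913412 [-1.74922577  1.39693008  4.04927012]
turn [-0.000e+00  1.000e-02 -1.931e+01] shift now-axes [  24.5 -535.3 -197.9] shift final-axes [ 200.1 -497.1 -197.9]
```

Request:
drive_tool([
  [[0,0,0],[0,0,-10],0],
  [[0,0,0],[0,0,-20],0],
  [[0,0,0],[0,0,-22],0],
  [[0,0,0],[0,0,-22],0],
  [[0,0,0],[0,0,-22],0],
  [[0,0,0],[0,0,-22],0],
  [[0,0,0],[0,0,-22],0],
  [[0,0,0],[0,0,-20],0],
  [[0,0,-6.4],[0,0,0],0],
  [[0,0,-6.5],[7,-17,0],0],
  [[0,0,-6.4],[14.3,-35.5,0],0],
  [[0,0,0],[14.3,-35.5,0],0],
  [[0,0,0],[14.3,-35.5,0],0],
  [[0,0,0],[14.3,-35.5,0],0],
  [[0,0,0],[14.3,-35.5,0],0],
  [[0,0,0],[14.3,-35.5,0],0],
  [[0,0,0],[14.3,-35.5,0],0],
  [[0,0,0],[14.3,-35.5,0],0],
  [[0,0,0],[7,-17,0],0],
  [[0,0,0],[0,0,0],0],
])

```text
time_s: 6.45
ee_pos: [0.5688, -0.0117, 0.2618]
eef_rot: [3.141, 0.001, -0.143]
force: [0.1, -0.0, -2.7]
grip_width: 0.0519
```

Run:
```python
from h import *
o=ctrl.get_obs();print(o['time_s'],o['grip_width'],o['force'])
delta(.6585,.1597,.262,-.144)
```

```text
6.45 0.051851352028091574 [ 0.09532389 -0.0290356  -2.67339533]
turn [0.01 0.03 0.06] shift now-axes [  64.3 -182.5   -0.3] shift final-axes [  64.1 -182.5   -0.2]
```

Request:
drive_tool([
  [[0,0,0],[6.2,-17.5,0],0],
  [[0,0,0],[12,-34,0],0],
  [[0,0,0],[12,-34,0],0],
  [[0,0,0],[12,-34,0],0],
  [[0,0,0],[12,-34,0],0],
  [[0,0,0],[6,-17,0],0],
  [[0,0,0],[4,-12,0],0],
  [[0,0,0],[0,0,0],0],
  [[0,0,0],[0,0,20],0],
  [[0,0,0],[0,0,20],0],
  [[0,0,0],[0,0,20],0],
  [[0,0,0],[0,0,15],0],
  [[0,0,0],[0,0,0],0],
])

```text
time_s: 8.07
ee_pos: [0.6582, 0.1586, 0.1861]
eef_rot: [3.141, 0.002, -0.145]
force: [0.1, -0.2, -2.9]
grip_width: 0.0518
```

Run:
```python
from h import *
o=ctrl.get_obs();print(o['time_s'],o['grip_width'],o['force'])
delta(.6585,.1597,.1635,-.144)
im=ctrl.camera('side')[:,:,::-1]
cv2.imwrite("pics/s1.png",cv2.resize(im[100:330,250:460],None,fx=2.6,fy=2.6,interpolation=cv2.INTER_CUBIC))
```

```text
8.075 0.05180023126713985 [ 0.0886014  -0.19190975 -2.93648499]
turn [ 0.03  0.09 -0.04] shift now-axes [ 0.2 -1.1 22.6] shift final-axes [ 0.2 -1.1 22.6]
```

View pics/s1.png

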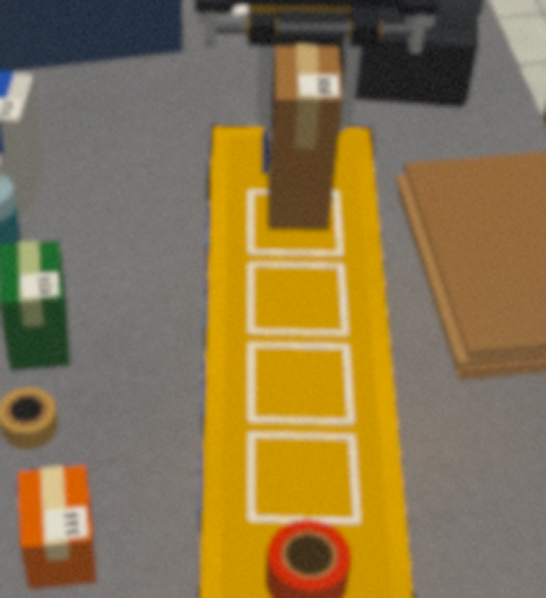

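Request:
drive_tool([
  [[0,0,0],[0,-1.1,12],0],
  [[0,0,0],[0,0,8],0],
  [[0,0,0],[0,0,3],0],
  [[0,0,0],[0,0,0.8],0],
  [[0,0,0],[0,0,0],0],
])

```text
time_s: 8.75
ee_pos: [0.6588, 0.1603, 0.1634]
eef_rot: [-3.142, -0.0, -0.144]
force: [-0.8, -1.0, -3.2]
grip_width: 0.0519
```

Request:
drive_tool([
  [[0,0,0],[0,0,1.2],0],
  [[0,0,0],[0,0,0],0],
  [[0,0,0],[0,0,0],0.75],
  [[0,0,0],[0,0,0],1],
  [[0,0,0],[0,0,0],1],
  [[0,0,0],[0,0,0],1],
  [[0,0,0],[0,0,-15],1],
  [[0,0,0],[0,0,-22],1],
  [[0,0,0],[0,0,-22],1],
  [[0,0,0],[0,0,-22],1],
  [[0,0,0],[0,0,-22],1],
  [[0,0,0],[0,0,0],1],
])

```text
time_s: 10.25
ee_pos: [0.6592, 0.1604, 0.2676]
eef_rot: [-3.14, -0.004, -0.144]
force: [0.8, 0.4, -1.1]
grip_width: 0.0939
```

Run:
```python
from h import *
o=ctrl.get_obs();print(o['time_s'],o['grip_width'],o['force'],o['ee_pos'])
delta(.4078,.3040,.25,-.2274)
im=ctrl.camera('side')[:,:,::-1]
cv2.imwrite("pics/s2.png",cv2.resize(im[100:330,250:460],None,fx=2.6,fy=2.6,interpolation=cv2.INTER_CUBIC))
```

```text
10.25 0.09388122292790618 [ 0.8374872   0.41361702 -1.14530879] [0.65916202 0.16041432 0.26761413]
turn [-0.09 -0.22  4.78] shift now-axes [-269.4 -106.    16.7] shift final-axes [-277.3  -83.2   17.6]
```

View pics/s2.png

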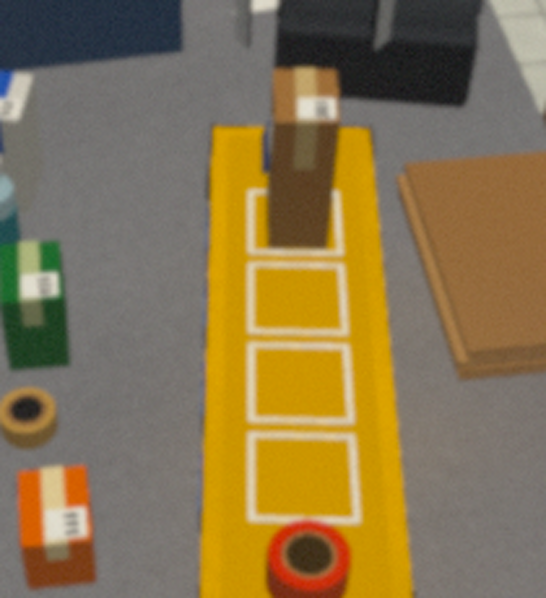

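Request:
drive_tool([
  [[0,0,4.78],[0,0,0],1],
  [[0,0,0],[-17.3,-5.2,0],1],
  [[0,0,0],[-34.7,-10.4,0],1],
  [[0,0,0],[-34.7,-10.4,0],1],
  [[0,0,0],[-34.7,-10.4,0],1],
  [[0,0,0],[-34.7,-10.4,0],1],
  [[0,0,0],[-34.7,-10.4,0],1],
  [[0,0,0],[-34.7,-10.4,0],1],
  [[0,0,0],[-34.7,-10.4,0],1],
  [[0,0,0],[-17.1,-5.2,0],1],
  [[0,0,0],[0,0,20],1],
  [[0,0,0],[0,0,20],1],
  [[0,0,0],[0,0,15],1],
  [[0,0,0],[0,0,0],1],
])

```text
time_s: 12.05
ee_pos: [0.4072, 0.3035, 0.2089]
eef_rot: [3.14, 0.001, -0.228]
force: [0.3, -0.2, 0.4]
grip_width: 0.0943
```

```bash
cat > chk.py <<'E'
from h import *
def chk(name,x,y,a,h,z,pic):
    o=ctrl.get_obs();print(o['time_s'],o['ee_pos'].round(4),o['force'].round(1))
    delta(x,y,z,a)
    c=ctrl.calibration('wrist'); im=ctrl.camera('wrist')[:,:,::-1].copy()
    u=np.array([np.cos(a),np.sin(a)]);v=np.array([-u[1],u[0]])
    P=[[*(np.array([x,y])+s*u*.026+t*v*.034),h] for s,t in((1,1),(1,-1),(-1,-1),(-1,1))]
    q=proj(c,np.array(P)); print(q.round(0).tolist())
    cv2.polylines(im,[np.round(q).astype(int).reshape(-1,1,2)],True,(255,0,255),1)
    cv2.imwrite(pic,im)
E
python3 - <<'E'
from chk import *
chk('white',.4078,.3040,-.2274,.112,.08,'pics/w2.png')
E
```

```text
12.05 [0.4072 0.3035 0.2089] [ 0.3 -0.2  0.4]
turn [ 0.09  0.08 -0.03] shift now-axes [  0.7  -0.8 128.9] shift final-axes [  0.5  -0.6 128.9]
[[365.0, 197.0], [362.0, 300.0], [283.0, 300.0], [280.0, 197.0]]
```

View pics/w2.png

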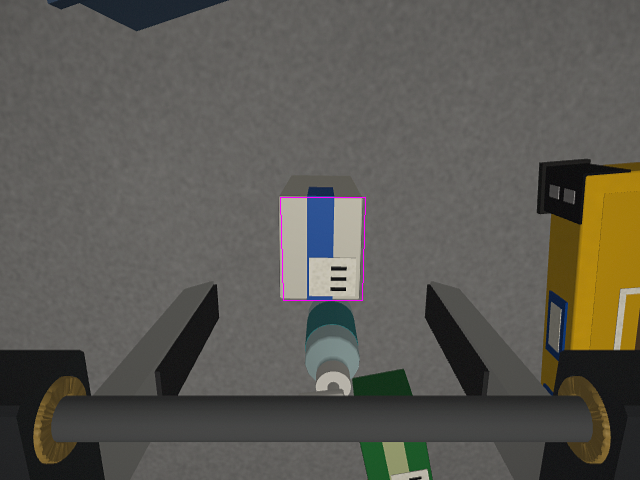

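Request:
drive_tool([
  [[0,0,0],[0,0,20],1],
  [[0,0,0],[0,0,20],1],
  [[0,0,0],[0,0,20],1],
  [[0,0,0],[0,0,20],1],
  [[0,0,0],[0,0,20],1],
  [[0,0,0],[0,0,18],1],
  [[0,0,0],[0,0,10],1],
  [[0,0,0],[0,0,0],1],
  [[0,0,0],[0,0,0],0],
  [[0,0,0],[0,0,0],0],
  [[0,0,0],[0,0,0],0],
  [[0,0,0],[0,0,0],0],
  [[0,0,0],[0,0,0],0],
  [[0,0,0],[0,0,0],0],
])

```text
time_s: 13.85
ee_pos: [0.4073, 0.304, 0.082]
eef_rot: [-3.141, 0.0, -0.228]
force: [-1.4, 1.7, 0.9]
grip_width: 0.0523
```

Run:
```python
from h import *
o=ctrl.get_obs();print(o['ee_pos'],o['force'])
delta(.6452,.0684,.25,-.144)
```

```text
[0.40727125 0.30397843 0.08201388] [-1.39323529  1.68067388  0.93464383]
turn [-0.01  0.   -4.79] shift now-axes [ 284.9  175.8 -168. ] shift final-axes [ 269.3  199.  -168. ]
```

Request:
drive_tool([
  [[0,0,0],[0,0,-10],0],
  [[0,0,0],[0,0,-20],0],
  [[0,0,0],[0,0,-20],0],
  [[0,0,0],[0,0,-20],0],
  [[0,0,0],[0,0,-20],0],
  [[0,0,0],[0,0,-20],0],
  [[0,0,0],[0,0,-20],0],
  [[0,0,0],[0,0,-20],0],
  [[0,0,0],[0,0,-20],0],
  [[0,0,0],[0,0,-20],0],
  [[0,0,0],[0,0,-10],0],
  [[0,0,-4.79],[0,0,0],0],
  [[0,0,0],[0,15,0],0],
  [[0,0,0],[0,34,0],0],
  [[0,0,0],[0,34,0],0],
  [[0,0,0],[0,34,0],0],
  [[0,0,0],[0,34,0],0],
  [[0,0,0],[0,34,0],0],
  [[0,0,0],[0,14,0],0],
  [[0,0,0],[0,0,0],0],
])

```text
time_s: 16.35
ee_pos: [0.3787, 0.1065, 0.282]
eef_rot: [-3.141, -0.0, -0.146]
force: [0.0, 0.6, -1.9]
grip_width: 0.0522
```

Run:
```python
from h import *
o=ctrl.get_obs();print(o['ee_pos'],o['force'],o['grip_width'])
delta(.6452,.0684,.25,-.144)
```

```text
[0.37865916 0.10647528 0.28200968] [ 0.00707646  0.59582161 -1.88351212] 0.05222109023350007
turn [-0.01 -0.02 -0.14] shift now-axes [269.2  -1.2  32.1] shift final-axes [269.2  -0.6  32. ]
```

Release height for TCP ≈ 0.142. Move over the bay, then part-way down.

Request:
drive_tool([
  [[0,0,-0.14],[16,0,0],0],
  [[0,0,0],[34,0,0],0],
  [[0,0,0],[34,0,0],0],
  [[0,0,0],[34,0,0],0],
  [[0,0,0],[34,0,0],0],
  [[0,0,0],[34,0,0],0],
  [[0,0,0],[34,0,0],0],
  [[0,0,0],[34,0,0],0],
  [[0,0,0],[15.2,-0.6,0],0],
  [[0,0,0],[0,0,0],0],
  [[0,0,0],[0,0,20],0],
  [[0,0,0],[0,0,20],0],
  [[0,0,0],[0,0,20],0],
  [[0,0,0],[0,0,20],0],
  [[0,0,0],[0,0,20],0],
  [[0,0,0],[0,0,20],0],
  [[0,0,0],[0,0,0],0],
  [[0,0,0],[0,0,0],0],
])

```text
time_s: 18.6
ee_pos: [0.6455, 0.0699, 0.1629]
eef_rot: [-3.141, -0.001, -0.141]
force: [-0.4, -0.1, -2.2]
grip_width: 0.0516
```

Run:
```python
from h import *
o=ctrl.get_obs();print(o['ee_pos'],o['force'],o['grip_width'])
delta(.6452,.0684,.142,-.144)
```

```text
[0.64554514 0.06988688 0.16285446] [-0.41990278 -0.05272127 -2.18066901] 0.05163268311882886
turn [-0.01 -0.06  0.17] shift now-axes [-0.2  1.5 20.9] shift final-axes [-0.1  1.5 20.9]
```

Request:
drive_tool([
  [[0,0,0.17],[0,1.5,10],0],
  [[0,0,0],[0,0,8],0],
  [[0,0,0],[0,0,2],0],
  [[0,0,0],[0,0,1.3],0],
  [[0,0,0],[0,0,0],0],
  [[0,0,0],[0,0,0],0],
])

```text
time_s: 19.35
ee_pos: [0.645, 0.0681, 0.1419]
eef_rot: [-3.142, -0.0, -0.144]
force: [-7.1, 0.2, 10.0]
grip_width: 0.0519
```

Request:
drive_tool([
  [[0,0,0],[0,0,0],0.75],
  [[0,0,0],[0,0,0],1],
  [[0,0,0],[0,0,0],1],
  [[0,0,0],[0,0,0],1],
  [[0,0,0],[0,0,-15],1],
  [[0,0,0],[0,0,-20],1],
  [[0,0,0],[0,0,-20],1],
  [[0,0,0],[0,0,-20],1],
  [[0,0,0],[0,0,-20],1],
  [[0,0,0],[0,0,-20],1],
  [[0,0,0],[0,0,0],1],
])

```text
time_s: 20.72
ee_pos: [0.6456, 0.0681, 0.258]
eef_rot: [-3.141, -0.004, -0.144]
force: [0.5, -0.6, -0.7]
grip_width: 0.0937
```

Run:
```python
from h import *
o=ctrl.get_obs();print(o['time_s'],o['grip_width'],o['force'],o['ee_pos'])
delta(.4260,.1021,.21,-.0144)
im=ctrl.camera('side')[:,:,::-1]
cv2.imwrite("pics/s3.png",cv2.resize(im[100:330,250:460],None,fx=2.6,fy=2.6,interpolation=cv2.INTER_CUBIC))
```

```text
20.725 0.09373777087594751 [ 0.45663874 -0.64804734 -0.71038501] [0.64559658 0.06808922 0.25802655]
turn [-0.03 -0.21 -7.45] shift now-axes [-222.4   -2.    47.2] shift final-axes [-220.1  -30.8   48. ]
```

View pics/s3.png

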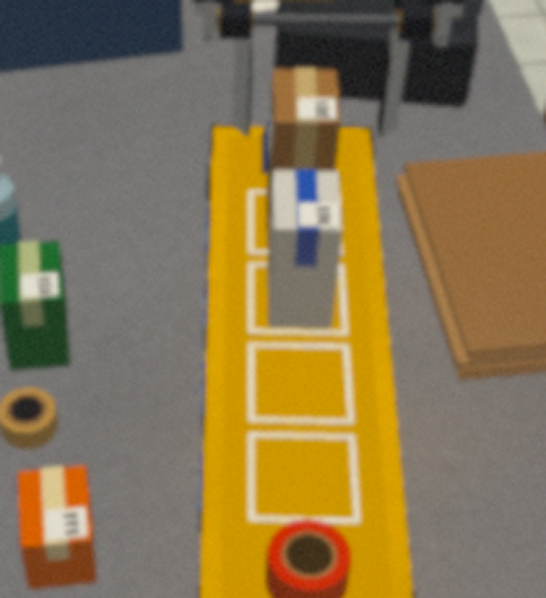

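Request:
drive_tool([
  [[0,0,-7.45],[0,0,0],1],
  [[0,0,0],[-17,-2.4,0],1],
  [[0,0,0],[-34,-4.8,0],1],
  [[0,0,0],[-34,-4.8,0],1],
  [[0,0,0],[-34,-4.8,0],1],
  [[0,0,0],[-34,-4.8,0],1],
  [[0,0,0],[-34,-4.8,0],1],
  [[0,0,0],[-33.1,-4.4,0],1],
  [[0,0,0],[0,0,20],1],
  [[0,0,0],[0,0,20],1],
  [[0,0,0],[0,0,20],1],
  [[0,0,0],[0,0,20],1],
  [[0,0,0],[0,0,0],1],
])

```text
time_s: 22.4
ee_pos: [0.4246, 0.1019, 0.1743]
eef_rot: [3.141, 0.003, -0.014]
force: [-0.5, -0.1, 0.1]
grip_width: 0.0941
```

Run:
```python
from chk import *
chk('green',.4260,.1021,-.0144,.086,.062,'pics/w3.png')
```

```text
22.4 [0.4246 0.1019 0.1743] [-0.5 -0.1  0.1]
turn [ 0.03  0.19 -0.  ] shift now-axes [  1.8  -0.3 112.2] shift final-axes [  1.4  -0.2 112.3]
[[368.0, 200.0], [365.0, 306.0], [283.0, 306.0], [280.0, 200.0]]
```

View pics/w3.png

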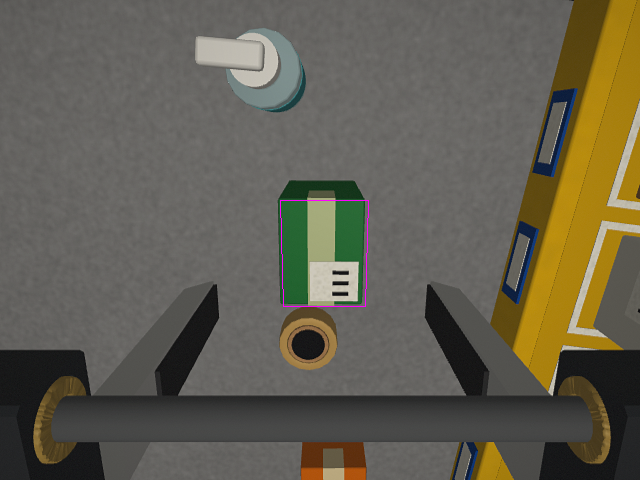

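Request:
drive_tool([
  [[0,0,0],[0.4,0,20],1],
  [[0,0,0],[0,0,20],1],
  [[0,0,0],[0,0,20],1],
  [[0,0,0],[0,0,20],1],
  [[0,0,0],[0,0,20],1],
  [[0,0,0],[0,0,11],1],
  [[0,0,0],[0,0,0],1],
  [[0,0,0],[0,0,0],1],
  [[0,0,0],[0,0,0],0],
  [[0,0,0],[0,0,0],0],
  [[0,0,0],[0,0,0],0],
  [[0,0,0],[0,0,0],0],
  [[0,0,0],[0,0,0],0],
  [[0,0,0],[0,0,0],0],
])

```text
time_s: 24.2
ee_pos: [0.4258, 0.102, 0.0646]
eef_rot: [3.142, 0.0, -0.014]
force: [-2.7, -0.2, 1.1]
grip_width: 0.0518
```

Run:
```python
from h import *
o=ctrl.get_obs();print(o['ee_pos'],o['force'])
delta(.6314,-.0227,.25,-.144)
```

```text
[0.42575904 0.10201179 0.06463333] [-2.68288259 -0.23881214  1.10422472]
turn [0.   0.02 7.42] shift now-axes [ 207.4  121.7 -185.4] shift final-axes [ 221.4   93.9 -185.4]
```

Request:
drive_tool([
  [[0,0,0],[0,0,-10],0],
  [[0,0,0],[0,0,-20],0],
  [[0,0,0],[0,0,-20],0],
  [[0,0,0],[0,0,-20],0],
  [[0,0,0],[0,0,-20],0],
  [[0,0,0],[0,0,-20],0],
  [[0,0,0],[0,0,-20],0],
  [[0,0,0],[0,0,-20],0],
  [[0,0,0],[0,0,-10],0],
  [[0,0,3.7],[0,0,0],0],
  [[0,0,3.72],[0,0,0],0],
  [[0,0,0],[0,15,0],0],
  [[0,0,0],[0,32,0],0],
  [[0,0,0],[0,32,0],0],
  [[0,0,0],[0,14.9,0],0],
  [[0,0,0],[0,0,0],0],
  [[0,0,0],[15,0,0],0],
  [[0,0,0],[34,0,0],0],
  [[0,0,0],[34,0,0],0],
  [[0,0,0],[34,0,0],0],
])

```text
time_s: 26.7
ee_pos: [0.5302, -0.007, 0.2241]
eef_rot: [-3.141, 0.0, -0.143]
force: [0.4, -0.0, -1.7]
grip_width: 0.0519
```

Run:
```python
from h import *
o=ctrl.get_obs();print(o['ee_pos'],o['force'])
delta(.6314,-.0227,.145,-.144)
```

```text
[ 0.53019463 -0.00698819  0.22414236] [ 0.41660561 -0.01428678 -1.73427838]
turn [-0.01  0.01  0.09] shift now-axes [102.4   1.2  79.1] shift final-axes [102.4   1.   79.1]
```

Request:
drive_tool([
  [[0,0,0],[34,0,0],0],
  [[0,0,0],[34,0,0],0],
  [[0,0,0],[25,0,0],0],
  [[0,0,0],[10,0.5,0],0],
  [[0,0,0],[0,0,0],0],
  [[0,0,0],[0,0,20],0],
  [[0,0,0],[0,0,20],0],
  [[0,0,0],[0,0,20],0],
  [[0,0,0],[0,0,19],0],
  [[0,0,0],[0,0,0],0],
  [[0,0,0],[0,0,0],0],
])

```text
time_s: 28.08
ee_pos: [0.6303, -0.0229, 0.1466]
eef_rot: [-3.142, -0.001, -0.144]
force: [0.2, 0.0, -2.4]
grip_width: 0.0518
```

Run:
```python
from h import *
o=ctrl.get_obs();print(o['ee_pos'],o['force'])
delta(.6314,-.0227,.1246,-.144)
```

```text
[ 0.63034967 -0.02290581  0.14658337] [ 0.19820988  0.04031232 -2.42606114]
turn [-0.01 -0.07  0.01] shift now-axes [ 1.  -0.4 22. ] shift final-axes [ 1.  -0.4 22. ]
```

Request:
drive_tool([
  [[0,0,0],[0.9,0,10],0],
  [[0,0,0],[0,0,8],0],
  [[0,0,0],[0,0,2.5],0],
  [[0,0,0],[0,0,1.2],0],
  [[0,0,0],[0,0,0],0],
  [[0,0,0],[0,0,0],0],
])

```text
time_s: 28.82
ee_pos: [0.6309, -0.0231, 0.1247]
eef_rot: [-3.142, -0.0, -0.144]
force: [-4.6, -0.5, 6.0]
grip_width: 0.052
```

Contact felt; release and retreat.

Request:
drive_tool([
  [[0,0,0],[0,0,0],0.75],
  [[0,0,0],[0,0,0],1],
  [[0,0,0],[0,0,0],1],
  [[0,0,0],[0,0,0],1],
  [[0,0,0],[0,0,-15],1],
  [[0,0,0],[0,0,-20],1],
  [[0,0,0],[0,0,-20],1],
  [[0,0,0],[0,0,-20],1],
  [[0,0,0],[0,0,-20],1],
  [[0,0,0],[0,0,0],1],
])

```text
time_s: 30.08
ee_pos: [0.6315, -0.0231, 0.2213]
eef_rot: [-3.141, -0.004, -0.144]
force: [0.3, 0.5, 0.1]
grip_width: 0.0944
```

Run:
```python
from h import *
o=ctrl.get_obs();print(o['time_s'],o['grip_width'],o['force'],o['ee_pos'])
delta(.4318,-.1152,.15,-.0067)
im=ctrl.camera('side')[:,:,::-1]
cv2.imwrite("pics/s4.png",cv2.resize(im[100:330,250:460],None,fx=2.6,fy=2.6,interpolation=cv2.INTER_CUBIC))
```

```text
30.075 0.09435858339200427 [0.29849883 0.4777388  0.11070535] [ 0.63154355 -0.02313037  0.22126264]
turn [ 0.   -0.21 -7.86] shift now-axes [-184.7  119.8   70.6] shift final-axes [-199.1   93.4   71.3]
```

View pics/s4.png

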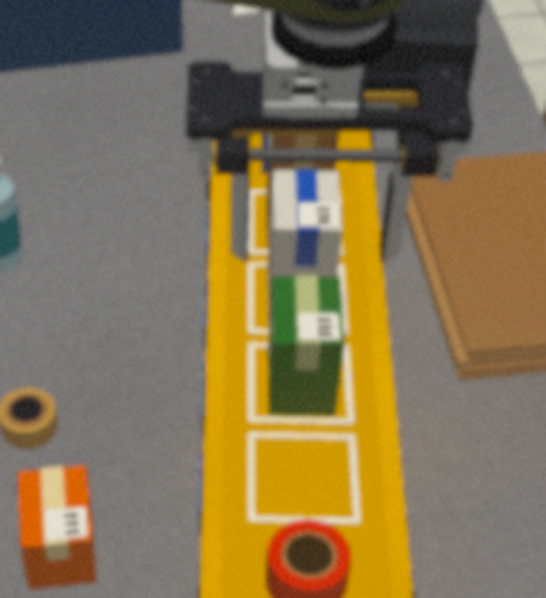

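Request:
drive_tool([
  [[0,0,-3.9],[0,0,0],1],
  [[0,0,-3.96],[0,0,0],1],
  [[0,0,0],[-16,7.5,0],1],
  [[0,0,0],[-33,15.5,0],1],
  [[0,0,0],[-33,15.5,0],1],
  [[0,0,0],[-33,15.5,0],1],
  [[0,0,0],[-33,15.5,0],1],
  [[0,0,0],[-33,15.5,0],1],
  [[0,0,0],[-18,8.4,0],1],
  [[0,0,0],[0,0,20],1],
  [[0,0,0],[0,0,20],1],
  [[0,0,0],[0,0,20],1],
  [[0,0,0],[0,0,10],1],
  [[0,0,0],[0,0,0],1],
])

```text
time_s: 31.88
ee_pos: [0.431, -0.115, 0.1484]
eef_rot: [-3.141, 0.001, -0.007]
force: [1.1, 0.3, -0.6]
grip_width: 0.094
```

Run:
```python
from chk import *
chk('orange',.4318,-.1152,-.0067,.060,.038,'pics/w4.png')
```

```text
31.875 [ 0.431  -0.115   0.1484] [ 1.1  0.3 -0.6]
turn [-0.03  0.07 -0.01] shift now-axes [  0.9   0.2 110.4] shift final-axes [  0.8   0.2 110.4]
[[366.0, 201.0], [364.0, 307.0], [282.0, 307.0], [279.0, 201.0]]
```

View pics/w4.png

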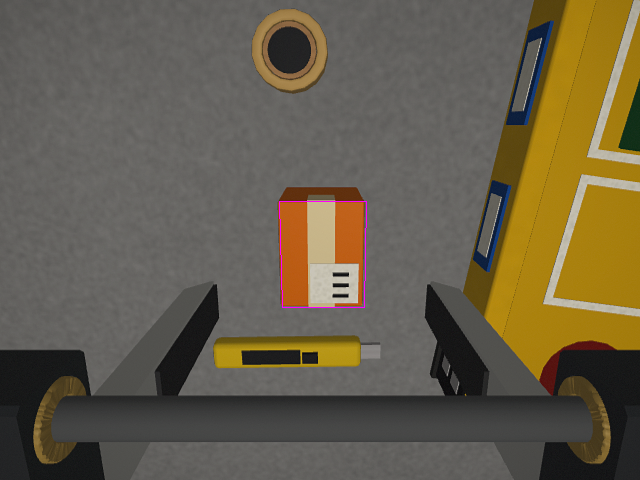

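Request:
drive_tool([
  [[0,0,0],[0.4,0,20],1],
  [[0,0,0],[0,0,20],1],
  [[0,0,0],[0,0,20],1],
  [[0,0,0],[0,0,20],1],
  [[0,0,0],[0,0,20],1],
  [[0,0,0],[0,0,10],1],
  [[0,0,0],[0,0,0],1],
  [[0,0,0],[0,0,0],1],
  [[0,0,0],[0,0,0],0],
  [[0,0,0],[0,0,0],0],
  [[0,0,0],[0,0,0],0],
  [[0,0,0],[0,0,0],0],
  [[0,0,0],[0,0,0],0],
  [[0,0,0],[0,0,0],0],
])

```text
time_s: 33.67
ee_pos: [0.4317, -0.1151, 0.0389]
eef_rot: [-3.142, 0.0, -0.007]
force: [0.1, 0.2, 0.5]
grip_width: 0.0521
```

Run:
```python
from h import *
o=ctrl.get_obs();print(o['ee_pos'],o['force'])
delta(.6180,-.1131,.25,-.144)
```

```text
[ 0.43169723 -0.11513731  0.03894495] [0.10715922 0.17966634 0.5141942 ]
turn [-0.    0.01  7.86] shift now-axes [ 186.3   -3.3 -211.1] shift final-axes [ 184.1  -28.8 -211.1]
```

Request:
drive_tool([
  [[0,0,0],[0,0,-10],0],
  [[0,0,0],[0,0,-20],0],
  [[0,0,0],[0,0,-20],0],
  [[0,0,0],[0,0,-20],0],
  [[0,0,0],[0,0,-20],0],
  [[0,0,0],[0,0,-20],0],
  [[0,0,0],[0,0,-20],0],
  [[0,0,3.9],[0,0,0],0],
  [[0,0,3.96],[0,0,0],0],
  [[0,0,0],[0,-14,0],0],
  [[0,0,0],[0,-14.8,0],0],
  [[0,0,0],[16,0,0],0],
  [[0,0,0],[33,0,0],0],
  [[0,0,0],[33,0,0],0],
  [[0,0,0],[33,0,0],0],
  [[0,0,0],[33,0,0],0],
  [[0,0,0],[26,0,0],0],
  [[0,0,0],[10,0,0],0],
  [[0,0,0],[0,0,0],0],
  [[0,0,0],[0,0,0],0],
])

```text
time_s: 36.17
ee_pos: [0.6173, -0.1127, 0.1691]
eef_rot: [-3.142, 0.0, -0.144]
force: [-0.3, -0.2, -0.4]
grip_width: 0.0518
```

Run:
```python
from h import *
o=ctrl.get_obs();print(o['ee_pos'],o['force'])
delta(.6180,-.1131,.099,-.144)
```

```text
[ 0.61734688 -0.11268573  0.16910151] [-0.31934349 -0.24235068 -0.37614532]
turn [-0.    0.01  0.02] shift now-axes [ 0.7  0.3 70.1] shift final-axes [ 0.7  0.3 70.1]
```

Request:
drive_tool([
  [[0,0,0],[0.7,0.3,15],0],
  [[0,0,0],[0,0,20],0],
  [[0,0,0],[0,0,20],0],
  [[0,0,0],[0,0,10],0],
  [[0,0,0],[0,0,4],0],
  [[0,0,0],[0,0,1],0],
  [[0,0,0],[0,0,0],0],
  [[0,0,0],[0,0,0],0],
])

```text
time_s: 37.17
ee_pos: [0.6188, -0.1135, 0.0994]
eef_rot: [3.142, -0.001, -0.144]
force: [0.2, 0.2, -0.7]
grip_width: 0.0521
```

Request:
drive_tool([
  [[0,0,0],[0,0,0.7],0],
  [[0,0,0],[0,0,0],0],
  [[0,0,0],[0,0,0],0.75],
  [[0,0,0],[0,0,0],1],
  [[0,0,0],[0,0,0],1],
  [[0,0,0],[0,0,0],1],
  [[0,0,0],[0,0,-15],1],
  [[0,0,0],[0,0,-20],1],
  [[0,0,0],[0,0,-20],1],
  [[0,0,0],[0,0,-20],1],
  [[0,0,0],[0,0,-20],1],
  [[0,0,0],[0,0,-20],1],
  [[0,0,0],[-25,0,-10],1],
  [[0,0,0],[-34,0,0],1],
  [[0,0,0],[-34,0,0],1],
  [[0,0,0],[-34,0,0],1],
  [[0,0,0],[-34,0,0],1],
  [[0,0,0],[-34,0,0],1],
  [[0,0,0],[-20,0,0],1],
  [[0,0,0],[0,0,0],1],
])

```text
time_s: 39.67
ee_pos: [0.4055, -0.0826, 0.2245]
eef_rot: [3.141, -0.002, -0.144]
force: [-0.5, -0.2, 0.2]
grip_width: 0.0943
```

Run:
```python
from h import *
im=ctrl.camera('side')[:,:,::-1]
cv2.imwrite("pics/s5.png",cv2.resize(im[100:330,180:460],None,fx=2.6,fy=2.6,interpolation=cv2.INTER_CUBIC))
im=ctrl.camera('top')[:,:,::-1]
cv2.imwrite("pics/t5.png",cv2.resize(im[120:245,160:450],None,fx=2.7,fy=2.7,interpolation=cv2.INTER_CUBIC))
cv2.imwrite("pics/t5f.png",im)
```

```text
(no output)
```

View pics/s5.png

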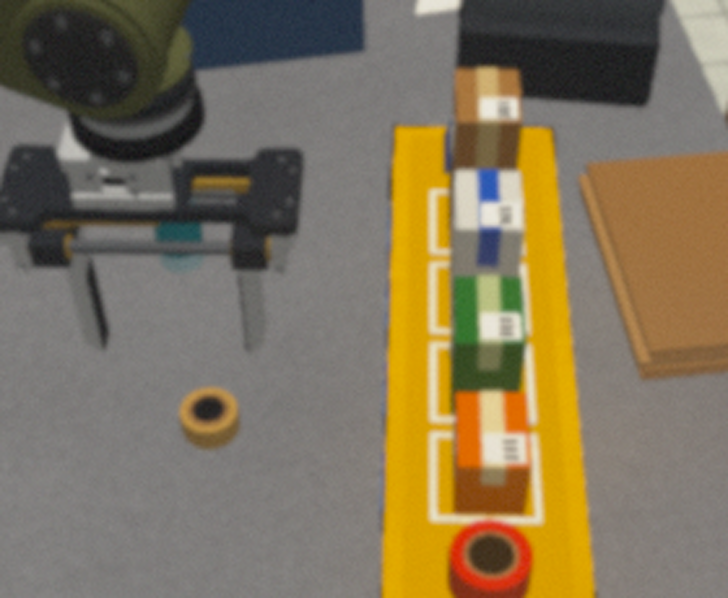

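View pics/t5.png

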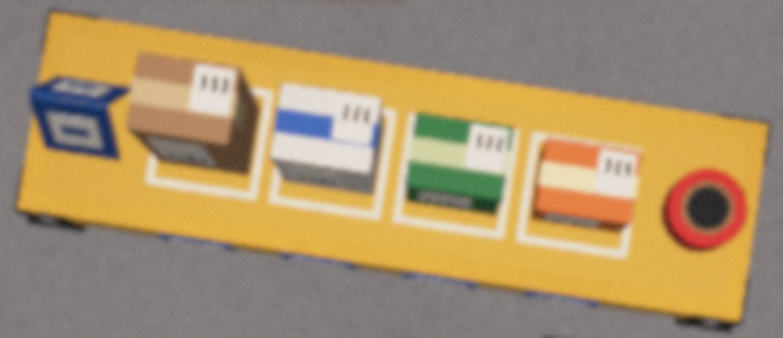

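Run:
```python
from h import *
cal=ctrl.calibration('top')
im=cv2.imread('pics/t5f.png'); s=2.7
big=cv2.resize(im[120:245,160:450],None,fx=s,fy=s,interpolation=cv2.INTER_CUBIC)
a=-.144;u=np.array([np.cos(a),np.sin(a)]);v=np.array([-u[1],u[0]])
B=[(.6585,.1597),(.6452,.0684),(.6314,-.0227),(.618,-.1131)]
for b,h in zip(B,(.2,.172,.146,.12)):
    q=proj(cal,np.array([[*(np.array(b)+i*u*.026+j*v*.034),h] for i,j in((1,1),(1,-1),(-1,-1),(-1,1))]))
    q=(q+.5-[160,120])*s-.5
    cv2.polylines(big,[np.round(q).astype(int).reshape(-1,1,2)],True,(255,0,255),1)
cv2.imwrite('pics/t6.png',big)
o=ctrl.get_obs();print(o['time_s'],o['force'])
cv2.imwrite('pics/side6.png',ctrl.camera('side')[:,:,::-1])
```

```text
39.775 [ 0.11657533 -0.0956857   0.57378351]
```

View pics/t6.png

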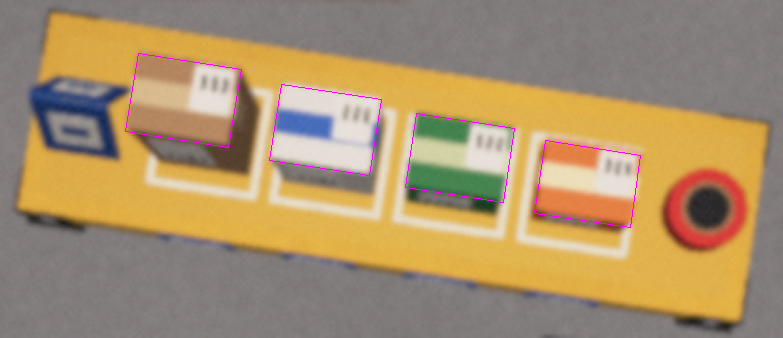

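View pics/t5f.png

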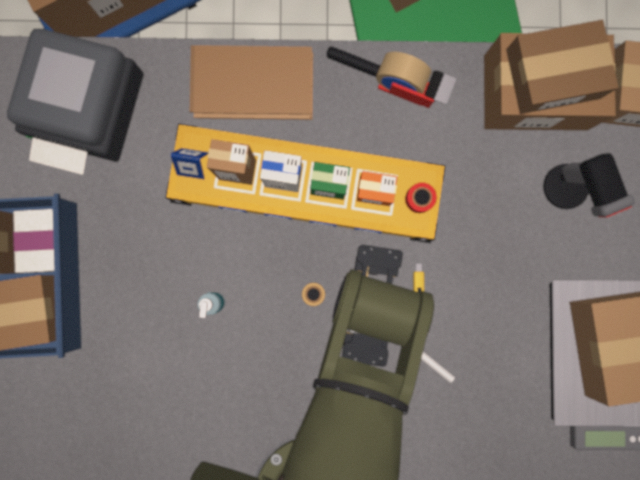

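All four tops lie within about 2–3 px (a few mm) of the ideal outlines, upright and square, and the bottle still stands at (209,303). The gripper is clear of everything.

```bash
python3 -c "
from station import ctrl
print(ctrl.hand_in())"
```

```text
the job is handed in; nothing more can be done
None
```

All four parcels are on the shelf, one per bay, and the job is handed in after about 40 s of the 118 s allowed. The blue sign was beside bay 1, so I placed kraft in bay 1, white in bay 2, green in bay 3 and orange in bay 4.

- **Placement:** In the last top picture, each parcel top lay within about 2–3 mm of the outline computed for its bay centre. All four looked upright and square, with broad sides to front and back.
- **Release:** The gripper was open and well clear of everything, with the arm drawn back.
- **Bottle:** It was still standing where it started.

No check failed or disagreed. White and green showed a contact force of 6–10 N as they were set down. Kraft and orange were released about 1 mm lower than the height at which I still read no contact.

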